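# Pop the map holder out of its spring dock and trap it

### The arm

A 7-joint arm with a two-finger parallel gripper is mounted at the origin on the work surface. World frame = base frame: x ahead of the robot, y to its left, z up, the work surface at z = 0. Lengths are in m, angles in rad, forces in N, time in s.
With the tool pointing down it reaches from about 0.4 to 0.85 m from the base axis. Payload 10.4 kg.
Tool frame: the origin (TCP) lies midway between the tips of the shut fingers; the grasp point (between the pads) lies 19 mm behind it; x points along the fingers, y is the direction in which the jaws open and shut, and the axes are right-handed (so a half turn about x gives the same grasp; the last joint's range is limited). The gripper opens to 85 mm and grips with 20 to 120 N. Pads are 22 mm wide; open, the fingers measure 114 mm over their backs; the gripper's body (76 mm by 85 mm) begins 54 mm behind the grasp point. The pads swing forward as they close: fully open they stand 13 mm farther back than shut.
Start: joints at [-0.023, 0.332, -0.065, 1.46, 0.022, 1.35, -0.088], TCP at [0.625, 0, 0.197] pointing down, gripper open.
Joint ranges: [-2.6, 2.6], [-0.5, 2.12], [-1.47, 1.34], [0.16, 2.42], [-1.27, 4.41], [0.06, 2.06], [-2.6, 2.6]. Speed limits (rad/s): [2.22, 2.22, 2.79, 2.79, 3.14, 3.14, 3.14].

### API

Orientations are given as a unit quaternion [x, y, z, w].
In Python, from cell import get_state, snapshot, finish_job gives the robot as it stands.
- The arm moves only by the tool servo_tool, never from a script. Its argument "moves" is a list of rows, each a list of 7 numbers: the turn, a rotation vector about the tool's x, y, z in degrees, then the shift along the tool's x, y, z in m, then the opening in per cent of the stroke, from 0 (shut) to 100 (fully open). A call has exactly 5 rows; each row shifts and turns the commanded pose from where the row before left it, along the tool's axes as they then stand; what a row does not reach is not made up. A row lasts 1/8 s, in which the tool goes at most 62.5 mm and 10.7 degrees, less where a joint would pass 70% of its speed; a pose out of reach is approached as far as the arm can. A call is refused whole if a number of a shift passes 0.0625 or a number of a turn 10.7, either way. A call with a gripper value outside its range is refused whole. The fingers move at their own pace and stop on an object; "newtons" is the grip in N (left out, the last holds). Time passes only in rows, so rows that do not move let the fingers close, or fill a call up. It gives the time, the measured TCP pose, the force and the opening at its end, in the units of the state.
- get_state(): the state, without advancing time (a new reading comes with each control period).
- snapshot(name): name is "scene" or "side" or "wrist"; returns a dict with "image" (384x512x3 uint8, red, green, blue), "depth" (384x512 float32, m along the optical axis (not along the pixel's ray), 0 where there is no reading), "fov_y" (degrees; the focal length in pixels is half the picture's height over the tangent of half this angle, whatever the lens; pixels are square), "cx", "cy" (the principal point, pixels), "R" (3x3) and "t" (3): a world point X has camera coordinates R X + t. Camera axes: x right, y down, z forward; pixel columns grow to the right and rows downward; lengths in m; the calibration is good to about 2 mm. A picture is of the moment at which its call begins.
- finish_job(): hands the job in, once; it reports no verdict.
The state is a dict: "time_s": time; "joint_pos": joint angles; "joint_velocities": joint speeds; "tau": joint torques, N m; "ee_pos": TCP position; "orientation": TCP orientation; "wrist_force": force on the tool from outside, world axes, zero at the start; "torque": the same for the moment, N m; "finger_gap": finger opening in m.
Only numpy, scipy, OpenCV 4.12 (cv2) and the standard library are available. Lean on these libraries where they do the work, as an engineer would, in place of code of your own. Each camera call takes 0.05 s, during which the arm holds its last target. There are 200 camera calls.

### The job

Get the steel trail map holder out of its spring dock: press the ejector button beside the runway fully down with one finger, and have the other finger standing in the runway so that it stops the holder after it has popped past its catch bar and before it slides off the front end. Do not grip or lift the holder, and leave the other things on the shelf where they are. Finish while still holding: one finger keeps the button down and the other keeps the popped holder trapped on the runway.

Things in the scene. Friction and masses are not known exactly. Their poses are not given: they have to be found in the camera images.
- dock: Fixed birch block 30 mm high with an aluminium channel on top. Origin on the shelf surface, below the middle of the latched holder's front face; x points back into the dock (the holder slides out along -x, roughly towards the robot), y to the button's side, z up. Block: x -50 to +115, y -42 to +70 mm. Channel floor 30 mm, back wall 50 mm above the shelf.
- rail (a point): Top of the tall rail between runway and button, at dock x = -26, y = 32.5, z = 46 mm. The rail is 4 mm thick and runs along the whole dock at this height: the two fingers must straddle it. The rail on the channel's other side (y = -30.5 to -34.5) is only 36 mm above the shelf along the runway.
- runway (a point): Point on the channel floor (30 mm above the shelf), dock x = -26, y = 0: a good place for the trapping finger, whose side then stops the holder. The runway is the bare channel from dock x = 0 to its open front end at -50 mm, 61 mm wide. The catch bar (dock x = -1 to -6 mm, 40 mm long across) stands 4.5 mm above the floor while the button is up.
- map_holder: Loose folded steel map holder, 80 (x) x 58 (y) x 16 (z) mm, 0.12 kg. Origin: centre of its underside, axes like the dock's; latched it is at dock x 39, y 0, z 30 mm, top 46 mm above the shelf, long edges under steel lips (dock x 10 to 86, top 50.5 mm). A spring pushes it to -x with 2.5 N, 0.05 to 0.1 m/s, once the catch bar sinks; over 45 mm out is too far, then it drops off the end.
- ejector (a joint): Travel of the ejector button, m: 0 up, 0.012 fully down, pressed straight down against a spring of 2 N rising to 5 N (up to about 2 N more from the loaded catch). The catch bar is part of it and sinks with it, letting the holder go at about 0.0045. Released, it springs back up.
- ejector_top (a point): Centre of the button's flat top, black plastic, 34 (dock x) x 26 (dock y) mm, at dock x = -26, y = +52 mm: 52 mm beside the point runway. The top is 46 mm above the shelf when up, 34 mm when fully down, so when one fingertip has the button down, an equally low fingertip in the runway is 4 mm off its floor.
- mug: Bystander: blue ceramic mug, 80 mm across, 90 mm high, handle at its +y; origin at the centre of its underside; stands 140 to 180 mm from the channel's axis on the button side.
- wax_box: Bystander: round green wax box with twist cap, 72 mm across, 54 mm high, origin at the centre of its underside; stands beside the dock, on the side away from the button.
- tent_peg: Bystander: aluminium tent peg, 8 mm thick, 170 mm long, origin under its middle; lies beside and ahead of the runway on the side away from the button, roughly along dock x.
- bottle_opener: Bystander: flat steel bottle opener, 115 mm long, 5 mm thick, origin on its underside; lies ahead of the dock on the button side.
- boot_scraper: Bystander: boot scraper with wooden handle and black rubber-tipped head, 176 mm long, 24 mm high, origin under its neck; lies behind the dock.
- compass: Bystander: flat base-plate compass, 95 x 55 x 12 mm, origin at the centre of its underside; lies behind the dock on the button side.
Things that resemble listed ones, but are neither listed nor needed, are in the scene too. Several things look just like the dock: the one meant starts farthest to the robot's right. What is shaped like the map_holder but pink is not meant.

How it is judged:
By the outcome, as a careful person would: the job done as asked, in the order asked, and still so for the second after the job is handed in, while the arm keeps its last pose, push and grip.
It also fails if it takes over 29 s, if anything falls off the work surface, if the arm or the gripper's body presses on something with over 40 N, if the wrist force passes 120 N, or if a joint passes its speed limit or range.

## Working session

There is one attempt and no reset: what is moved stays moved. The work goes in short steps, Python scripts to look and compute and a tool call to move; the robot and the scene stay as the last step left them, time stands still between calls to the robot, and variables do not carry over. Pictures are saved under pics/ and viewed, about 8 in all and at most 12, crops included, and the job is handed in when it is done.

Besides the shell and the picture viewer there is one more tool, called as a command line: name --pt "numbers of a row" for each row, then --argument value for the rest. servo_tool: Moves the arm, as the interface text tells. Its arguments: {"type":"object","properties":{"moves":{"type":"array","items":{"type":"array","items":{"type":"number"}}},"newtons":{"type":"number"}},"required":["moves"]}

```bash
mkdir -p pics
cat > h.py <<'E'
import numpy as np, cv2
from cell import get_state, snapshot, finish_job
def snap(n,f):
    s=snapshot(n); cv2.imwrite('pics/%s.png'%f,cv2.cvtColor(s['image'],cv2.COLOR_RGB2BGR)); np.savez('/tmp/%s.npz'%f,**s); return s
def world(s,u,v,z=None):
    f=192/np.tan(np.radians(float(s['fov_y']))/2)
    d=np.array([(u-s['cx'])/f,(v-s['cy'])/f,1.]); R=s['R'];t=s['t']
    c=-R.T@t; r=R.T@d
    if z is None: return c+r*s['depth'][int(v),int(u)]
    return c+r*(z-c[2])/r[2]
E
python3 - <<'E'
from h import *
st=get_state(); print(st)
for n in('scene','wrist'):
    s=snap(n,n+'0'); print(n,s['fov_y'],s['cx'],s['cy'],-s['R'].T@s['t'])
a=cv2.imread('pics/scene0.png');b=cv2.imread('pics/wrist0.png')
E
```

```text
{'time_s': 0.0, 'joint_pos': array([-0.02261218,  0.33289947, -0.06471321,  1.46097326,  0.02161175,
        1.34991168, -0.0884849 ]), 'joint_velocities': array([ 0.0014035 , -0.00104941, -0.00201135, -0.00284969, -0.00203568,
        0.00070778, -0.0005029 ]), 'tau': array([ 4.98105128e-04, -6.25449800e+01,  4.97091911e-02, -3.91610491e+01,
        1.63588714e-02,  9.83294769e-03, -6.01235030e-06]), 'ee_pos': array([6.24553416e-01, 2.16897965e-06, 1.95983533e-01]), 'orientation': array([-0.49959102, -0.50036984,  0.50037669, -0.49966189]), 'wrist_force': array([-0.19918467, -0.33129219, -0.62050533]), 'torque': array([-0.03714585,  0.01385641, -0.01322945]), 'finger_gap': 0.08547628472676749}
scene 47.102620008183365 258.35738863691864 195.58058582725758 [0.96022961 0.5910917  0.7324894 ]
wrist 63.43297082944234 255.82249849597727 194.74735554881215 [0.62634681 0.08059148 0.37391823]
```

View pics/scene0.png

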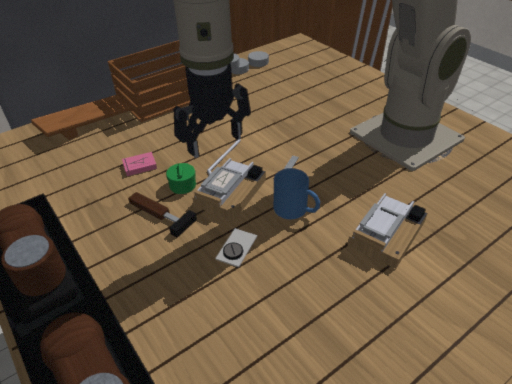

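View pics/wrist0.png

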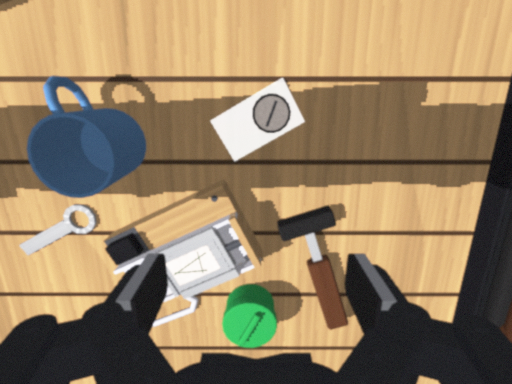

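The wrist image shows the dock meant (farthest to the robot's right), with its button at about (127,247), the holder at (195,262) and the block's back corner at (225,182). The mug is at (85,150), the opener at (60,230), the wax box at (250,315) and the compass at (257,120).

Run:
```python
from h import *
s=dict(np.load('/tmp/wrist0.npz')); im=s['image'].astype(int); d=s['depth']
f=192/np.tan(np.radians(float(s['fov_y']))/2)
v,u=np.mgrid[:384,:512]
P=((np.stack([(u-s['cx'])/f,(v-s['cy'])/f,np.ones_like(d)],-1)*d[...,None])-s['t'])@s['R']
for z0,z1 in((.026,.033),(.041,.0475),(.0485,.053)):
    m=((P[...,2]>z0)&(P[...,2]<z1)&(v>170)&(v<310)&(u>90)&(u<270)).astype(np.uint8)
    print(z0,m.sum())
# button: dark
m=((im.max(2)<60)&(v>225)&(v<275)&(u>100)&(u<150)&(P[...,2]>.04)&(P[...,2]<.05)).astype(np.uint8)
n,l,st,c=cv2.connectedComponentsWithStats(m); k=1+st[1:,4].argmax(); m=l==k
print('button',c[k],st[k],np.median(P[m],0)); 
r=cv2.minAreaRect((P[m][:,:2]*1000).astype(np.float32)); print(r)
# wood block top: z 30mm
w=(abs(P[...,2]-.03)<.004)&(im[...,0]-im[...,2]>50)&(v>170)&(v<280)&(u>90)&(u<270)
print(w.sum()); print(cv2.minAreaRect((P[w][:,:2]*1000).astype(np.float32)))
g=s['image'][165:335,90:290][:,:,::-1]; cv2.imwrite('pics/crop1.png',cv2.resize(g,None,fx=4,fy=3.5*4/3.5*0+3.5 if 0 else 4,interpolation=cv2.INTER_CUBIC)[:600])
z=np.clip(P[165:335,90:290,2]*1000,0,60)*4
cv2.imwrite('pics/z1.png',cv2.resize(z.astype(np.uint8),None,fx=3,fy=3))
```

```text
0.026 4034
0.041 3582
0.0485 1490
button [123.19464286 249.48392857] [107 236  34  28 560] [ 0.46963028 -0.09503856  0.04626196]
((468.421630859375, -96.14329528808594), (31.951051712036133, 25.037752151489258), 25.52631950378418)
2773
((536.3504638671875, -105.96511840820312), (164.99710083007812, 111.89898681640625), 25.903635025024414)
```

View pics/crop1.png

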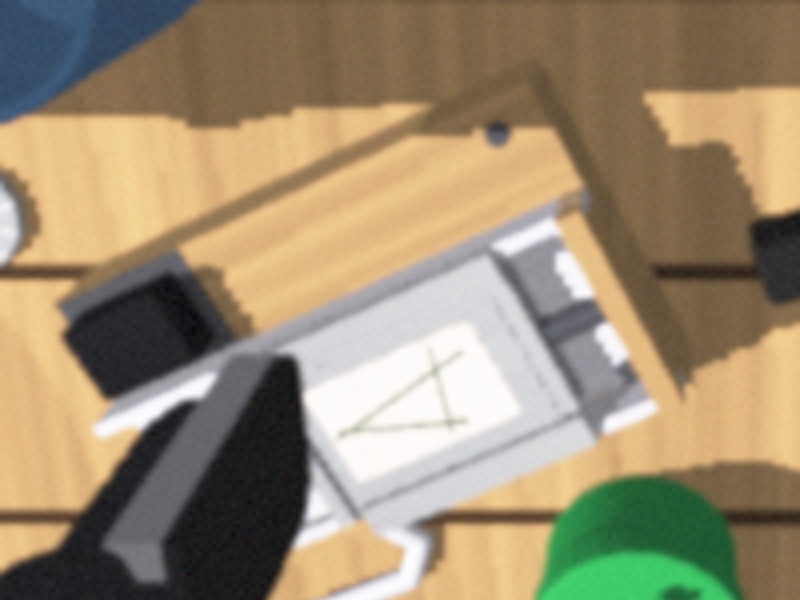

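The block fit came out at 165.0 x 111.9 mm, which matches the dock, with a yaw of 25.9°. The TCP goes to about (0.479, -0.120), turned +64.1° about tool x.

servo_tool --pt "0 0 0 0 -0.0291 0.024 45" --pt "0 0 0 0 -0.0291 0.024 45" --pt "0 0 0 0 -0.0291 0.024 45" --pt "0 0 0 0 -0.0291 0.024 45" --pt "0 0 0 0 -0.0291 0.024 45" --newtons 40

```text
time_s: 0.72
ee_pos: [0.4783, -0.1207, 0.1965]
orientation: [0.5, 0.5, -0.5, 0.5]
wrist_force: [-0.5, -0.4, -0.3]
finger_gap: 0.0385
```

servo_tool --pt "6.41 0 0 0 0 0 45" --pt "6.41 0 0 0 0 0 45" --pt "6.41 0 0 0 0 0 45" --pt "6.41 0 0 0 0 0 45" --pt "6.41 0 0 0 0 0 45"

```text
time_s: 1.35
ee_pos: [0.4793, -0.1199, 0.1965]
orientation: [-0.619, -0.342, 0.619, -0.341]
wrist_force: [-0.8, 0.4, -0.4]
finger_gap: 0.0387
```

servo_tool --pt "6.41 0 0 0.016 0 0 45" --pt "6.41 0 0 0.016 0 0 45" --pt "6.41 0 0 0.016 0 0 45" --pt "6.41 0 0 0.016 0 0 45" --pt "6.41 0 0 0.016 0 0 45"

```text
time_s: 1.98
ee_pos: [0.4792, -0.1199, 0.116]
orientation: [-0.689, -0.157, 0.69, -0.157]
wrist_force: [0.0, 0.4, 0.7]
finger_gap: 0.0382
```

```bash
cat > chk.py <<'E'
from h import *
from scipy.spatial.transform import Rotation as Ro
th=np.radians(25.9);c,s_=np.cos(th),np.sin(th);A=np.array([[c,s_],[-s_,c]])
C=np.array([.53665,-.10567])
def todock(p): return A@(np.asarray(p)[:2]-C)*1000+[32.5,14]
if __name__=='__main__':
    import sys
    s=snap('wrist',sys.argv[1]); st=get_state(); R=Ro.from_quat(st['orientation']).as_matrix()
    print('t',st['time_s'],'tcp',st['ee_pos'],'dock',todock(st['ee_pos']),'gap',st['finger_gap'],'F',st['wrist_force'])
    print(R.round(4)); print('yaw of -tool y vs dock y', np.degrees(np.arctan2(-R[1,1],-R[0,1]))-115.9)
E
python3 chk.py wrist1
```

```text
t 2.025 tcp [ 0.47805928 -0.11971166  0.1139713 ] dock [-26.33915951  26.96124927] gap 0.03819188821273674 F [-1.60167702  0.11718154 -3.03879668]
[[-3.300e-03  4.287e-01 -9.034e-01]
 [ 5.000e-04 -9.034e-01 -4.287e-01]
 [-1.000e+00 -1.900e-03  2.800e-03]]
yaw of -tool y vs dock y -0.5149023052580901
```

View pics/wrist1.png

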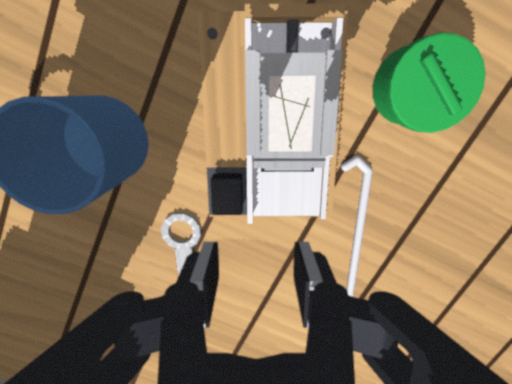

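The wrist view looks along the dock. The button is at (228,191), the runway spans (255–325, 160–216) with the catch bar at (288,170), and the fingers sit below it. The image gives a second measurement of the button and rail.

Run:
```python
from h import *
from chk import todock
s=dict(np.load('/tmp/wrist1.npz')); im=s['image'].astype(int)
m=((im.max(2)<45)); m[:160]=0;m[222:]=0;m[:,:205]=0;m[:,248:]=0
n,l,st,c=cv2.connectedComponentsWithStats(m.astype(np.uint8)); k=1+st[1:,4].argmax()
print('button px',c[k],st[k]); 
for p in(c[k],): print(todock(world(s,*p,.046)), world(s,*p)[2])
f=192/np.tan(np.radians(float(s['fov_y']))/2)
v,u=np.mgrid[:384,:512];d=s['depth']
P=((np.stack([(u-s['cx'])/f,(v-s['cy'])/f,np.ones_like(d)],-1)*d[...,None])-s['t'])@s['R']
D=((P[...,:2]-[.53665,-.10567])@np.array([[np.cos(.45204),-np.sin(.45204)],[np.sin(.45204),np.cos(.45204)]]))*1000+[32.5,14]
b=(abs(P[...,2]-.046)<.003)&(l==k); q=D[b]; print('button top dock',np.percentile(q,[1,50,99],axis=0).round(1))
w=(P[...,2]>.026)&(P[...,2]<.034)&(u>180)&(u<350)&(v<230); q=D[w]; print('30mm level',np.percentile(q,[.5,99.5],axis=0).round(1), cv2.minAreaRect(q.astype(np.float32)))
# fingers
g=(v>235)&(v<300)&(u>180)&(u<340)&(d>0)&(P[...,2]>.08)
print('finger z min',np.percentile(P[g][:,2],[1,5]))
for lo,hi in((180,256),(256,340)):
    gg=g&(u>=lo)&(u<hi)&(P[...,2]<np.percentile(P[g][:,2],20)); print(np.percentile(D[gg],[2,50,98],axis=0).round(1))
```

```text
button px [228.23850575 190.34482759] [ 212  172   32   42 1044]
[-21.02783551  49.08582822] 0.046602324018880315
button top dock [[-40.3  38.4]
 [-22.2  49.1]
 [ -9.3  62.3]]
30mm level [[-49.4 -42.5]
 [113.9  69. ]] ((32.31074523925781, 13.177371978759766), (112.29474639892578, 165.10186767578125), 89.96357727050781)
finger z min [0.15458577 0.15912622]
[[-33.1  45.2]
 [-16.4  46.7]
 [-12.1  57.9]]
[[-33.1  -5.9]
 [-16.5   5.4]
 [-12.3   7. ]]
```

servo_tool --pt "-0.3 0 0 0.012 0 0 45" --pt "0 0 0 0.012 0 0 45" --pt "0 0 0 0.012 0 0 45" --pt "0 0 0 0.012 0 0 45" --pt "0 0 0 0.01 0 0 45"

```text
time_s: 2.65
ee_pos: [0.4794, -0.1199, 0.058]
orientation: [-0.689, -0.16, 0.689, -0.16]
wrist_force: [1.3, 0.0, -0.1]
finger_gap: 0.0386
```

```bash
python3 chk.py wrist2; python3 -c "
from h import *
snap('side','side2')"
```

```text
t 2.7 tcp [ 0.47870943 -0.1198375   0.05688449] dock [-25.80927866  26.56406036] gap 0.03818910058707161 F [-1.69547906  0.4794512  -2.03076125]
[[-1.800e-03  4.417e-01 -8.972e-01]
 [ 3.000e-04 -8.972e-01 -4.417e-01]
 [-1.000e+00 -1.100e-03  1.500e-03]]
yaw of -tool y vs dock y 0.31156008516782663
```

View pics/wrist2.png

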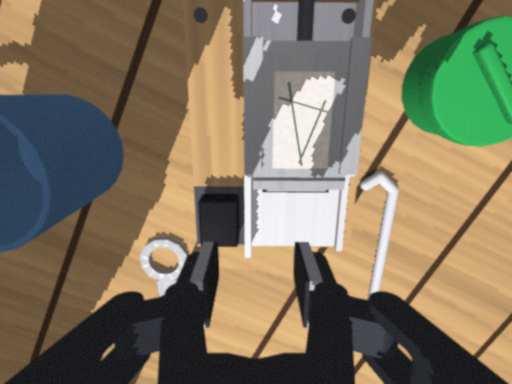

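View pics/side2.png

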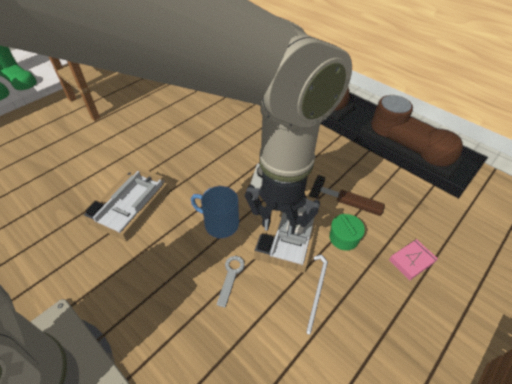

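Run:
```python
from h import *
from chk import todock
s=dict(np.load('/tmp/wrist2.npz'))
for u,v in((210,246),(213,250),(305,246),(300,250),(212,265),(301,265),(208,300)):
    w=world(s,u,v); print(u,v,todock(w).round(1),w[2].round(4))
for u,v in((199,195),(241,195),(240,246),(201,246),(248,255),(340,248)): print(u,v,'z46',todock(world(s,u,v,.046)).round(1))
```

```text
210 246 [-12.7  47.7] 0.1033
213 250 [-12.   45.5] 0.1085
305 246 [-12.8   2.4] 0.1026
300 250 [-12.3   5.5] 0.1075
212 265 [-15.5  45.1] 0.1157
301 265 [-12.8   6.7] 0.1198
208 300 [-23.1  45.1] 0.1299
199 195 z46 [-6.2 62.5]
241 195 z46 [-6.  35.5]
240 246 z46 [-42.5  36.5]
201 246 z46 [-42.7  63.1]
248 255 z46 [-49.4  31.1]
340 248 z46 [-43.6 -31.6]
```

servo_tool --pt "0 0 0 0.005 0 0 45" --pt "0 0 0 0.005 0 0 45" --pt "0 0 0 0 0 0 45" --pt "0 0 0 0 0 0 45" --pt "0 0 0 0 0 0 45"

```text
time_s: 3.38
ee_pos: [0.4797, -0.12, 0.049]
orientation: [0.689, 0.16, -0.689, 0.16]
wrist_force: [-0.8, 1.0, 0.1]
finger_gap: 0.0382
```

servo_tool --pt "0 0 0 0.0035 0 0 45" --pt "0 0 0 0.0035 0 0 45" --pt "0 0 0 0.0035 0 0 45" --pt "0 0 0 0.0035 0 0 45" --pt "0 0 0 0 0 0 45"

```text
time_s: 4.0
ee_pos: [0.4793, -0.1199, 0.0345]
orientation: [-0.689, -0.16, 0.689, -0.16]
wrist_force: [-0.4, -0.4, -0.7]
finger_gap: 0.0383
```

```bash
python3 chk.py wrist3
```

```text
t 4.05 tcp [ 0.47943662 -0.11996923  0.03468032] dock [-25.21266801  26.12791781] gap 0.03865061881804921 F [ 0.30077812 -0.44786957  0.98530457]
[[-2.000e-04  4.415e-01 -8.973e-01]
 [ 1.000e-04 -8.973e-01 -4.415e-01]
 [-1.000e+00 -1.000e-04  2.000e-04]]
yaw of -tool y vs dock y 0.2993060739881912
```

View pics/wrist3.png

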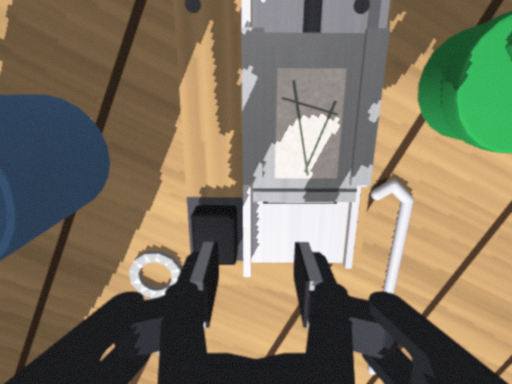

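The holder is still latched and the fingers look clear or just touching; the button is at (215,233). I'll check the button height from depth.

Run:
```python
from h import *
from chk import todock
for n in('wrist2','wrist3'):
    s=dict(np.load('/tmp/%s.npz'%n))
    pts=[(215,215),(225,215),(235,215)] if n=='wrist2' else [(210,220),(222,220),(232,220),(228,240)]
    for u,v in pts: w=world(s,u,v); print(n,u,v,todock(w).round(1),w[2].round(4))
F=[]
for i in range(6): snapshot('wrist'); F.append(get_state()['wrist_force'])
print(np.mean(F,0),np.std(F,0))
```

```text
wrist2 215 215 [-19.6  52.6] 0.0469
wrist2 225 215 [-19.6  46.1] 0.0467
wrist2 235 215 [-19.5  39.5] 0.047
wrist3 210 220 [-12.9  52.2] 0.0478
wrist3 222 220 [-13.4  45.5] 0.0465
wrist3 232 220 [-13.   39.7] 0.0473
wrist3 228 240 [-26.5  42.4] 0.0458
[-0.09031258  0.30054596 -0.14162402] [0.39380771 0.62579535 0.2548599 ]
```

Run:
```python
from h import *
from chk import todock
s=dict(np.load('/tmp/wrist3.npz'))
for u in (200,207,213,298,305,312):
    for v in range(240,262,3):
        w=world(s,u,v); print(u,v,todock(w).round(1),w[2].round(4),s['image'][v,u])
for n in('side','scene'):
    q=snap(n,n+'3')
    T=get_state()['ee_pos']; p=q['R']@T+q['t']; f=192/np.tan(np.radians(float(q['fov_y']))/2)
    uu,vv=int(p[0]/p[2]*f+q['cx']),int(p[1]/p[2]*f+q['cy']); print(n,uu,vv)
    im=q['image'][max(0,vv-60):vv+40,uu-50:uu+50][:,:,::-1]; cv2.imwrite('/tmp/c_%s.png'%n,cv2.resize(im,(400,400),interpolation=cv2.INTER_CUBIC))
cv2.imwrite('pics/both3.png',np.hstack([cv2.imread('/tmp/c_side.png'),cv2.imread('/tmp/c_scene.png')]))
```

```text
200 240 [-26.3  58.9] 0.0463 [48 47 51]
200 243 [-28.   58.9] 0.0469 [51 52 55]
200 246 [-29.9  58.9] 0.0471 [51 51 55]
200 249 [-32.   59.1] 0.0469 [65 65 69]
200 252 [-12.4  51.3] 0.0864 [83 83 88]
200 255 [-13.3  51.2] 0.0876 [90 94 96]
200 258 [-13.3  50.7] 0.0902 [ 95  95 100]
200 261 [-12.8  50.1] 0.0936 [ 95  97 102]
207 240 [-26.2  54.7] 0.0466 [55 52 58]
207 243 [-12.9  49.7] 0.0764 [90 93 99]
207 246 [-12.5  49. ] 0.0804 [90 91 96]
207 249 [-13.1  48.8] 0.0822 [91 95 98]
207 252 [-12.7  48.2] 0.0858 [92 92 97]
207 255 [-13.   47.9] 0.088 [90 91 97]
207 258 [-12.6  47.4] 0.0914 [88 90 94]
207 261 [-13.1  47.2] 0.093 [80 80 87]
213 240 [-26.3  51.2] 0.0464 [51 48 52]
213 243 [-12.9  46.7] 0.0765 [64 64 68]
213 246 [-12.4  46.2] 0.0805 [43 44 46]
213 249 [-12.8  45.9] 0.0828 [23 18 25]
213 252 [-12.   45.3] 0.087 [17 16 15]
213 255 [-13.   45.2] 0.0879 [28 28 32]
213 258 [-14.7  45.3] 0.0877 [22 21 25]
213 261 [-16.   45.3] 0.0881 [25 28 29]
298 240 [-33.7  -1.3] 0.0309 [235 233 239]
298 243 [-12.1   5.7] 0.0775 [57 57 62]
298 246 [-12.5   5.9] 0.0799 [33 33 34]
298 249 [-12.5
[... 176 characters left out ...]
29 23 28]
305 240 [-33.8  -5.9] 0.0306 [238 238 243]
305 243 [-12.6   2.1] 0.0765 [100  99 105]
305 246 [-12.    2.8] 0.0808 [93 95 98]
305 249 [-12.8   2.9] 0.0821 [94 94 99]
305 252 [-12.4   3.5] 0.0859 [90 91 95]
305 255 [-12.6   3.9] 0.0883 [ 93  94 100]
305 258 [-12.9   4.2] 0.0904 [90 92 98]
305 261 [-12.5   4.7] 0.0937 [84 85 89]
312 240 [-33.4 -10.3] 0.0314 [244 243 247]
312 243 [-35.9 -10.6] 0.0307 [242 242 246]
312 246 [-37.9 -10.6] 0.0309 [242 241 245]
312 249 [-39.8 -10.7] 0.0314 [230 229 236]
312 252 [-12.5   0.3] 0.0855 [103 103 108]
312 255 [-12.6   0.7] 0.0882 [88 89 93]
312 258 [-12.1   1.3] 0.0917 [93 93 98]
312 261 [-12.5   1.6] 0.0936 [90 90 94]
side 275 244
scene 245 170
```

View pics/both3.png

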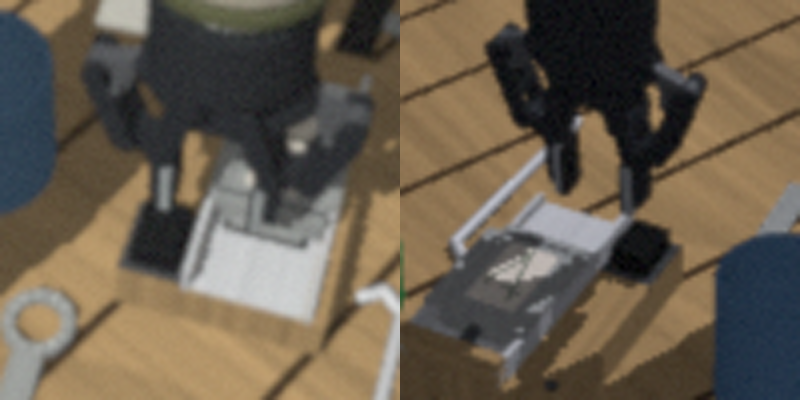

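Depth and both side crops agree that the fingertips are at about z = 0.076, some 30 mm above the button. The reported TCP z alone would put them lower, so I trust the cameras here. The lateral position is good: inner faces at dock y of 45 and 7, and the finger's holder-side face at x of -12.5. I'll go on down in checked steps.

servo_tool --pt "0 0 0 0.005 0 0 45" --pt "0 0 0 0.005 0 0 45" --pt "0 0 0 0.005 0 0 45" --pt "0 0 0 0.005 0 0 45" --pt "0 0 0 0.002 0 0 45"

```text
time_s: 5.08
ee_pos: [0.4793, -0.1199, 0.0123]
orientation: [-0.689, -0.16, 0.689, -0.16]
wrist_force: [-0.4, 0.3, -0.1]
finger_gap: 0.0385
```

```bash
python3 chk.py wrist4
python3 - <<'E'
from h import *
from chk import todock
s=dict(np.load('/tmp/wrist4.npz'))
for u in (207,305):
    for v in range(234,256,2):
        w=world(s,u,v); print(u,v,todock(w).round(1),w[2].round(4))
F=[]
for i in range(4): snapshot('wrist'); F.append(get_state()['wrist_force'])
print(np.mean(F,0))
E
```

```text
t 5.125 tcp [ 0.47925879 -0.11993084  0.01231494] dock [-25.35587315  26.24013274] gap 0.03817303727009203 F [-0.23232869 -0.13867418  0.35144827]
[[-6.000e-04  4.415e-01 -8.972e-01]
 [ 1.000e-04 -8.972e-01 -4.415e-01]
 [-1.000e+00 -3.000e-04  5.000e-04]]
yaw of -tool y vs dock y 0.30140083981412147
207 234 [-11.7  50.7] 0.0467
207 236 [-12.8  50.8] 0.0468
207 238 [-14.3  51. ] 0.046
207 240 [-15.5  51. ] 0.0459
207 242 [-12.   49.5] 0.0551
207 244 [-12.5  49.3] 0.0562
207 246 [-12.6  49.1] 0.058
207 248 [-12.3  48.7] 0.0606
207 250 [-12.4  48.4] 0.0623
207 252 [-12.6  48.2] 0.0638
207 254 [-12.9  48. ] 0.0652
305 234 [-18.6  -1.6] 0.0316
305 236 [-20.1  -1.8] 0.031
305 238 [-21.8  -2. ] 0.0301
305 240 [-22.4  -1.8] 0.0315
305 242 [-12.8   1.9] 0.053
305 244 [-13.1   2.1] 0.0544
305 246 [-12.2   2.7] 0.0582
305 248 [-12.3   3. ] 0.06
305 250 [-12.8   3.1] 0.061
305 252 [-12.3   3.5] 0.0638
305 254 [-13.1   3.6] 0.0643
[-0.01377875  0.33557742 -0.03406319]
```

View pics/wrist4.png

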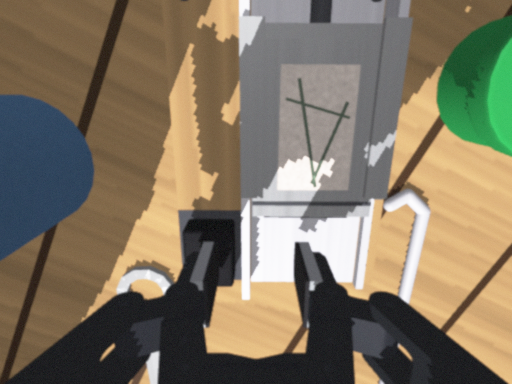

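The fingertips are at about z = 0.054, above the button (215,245) and the runway (305,250), with the rail between them and the holder latched. Next is the press: 7 mm to contact plus 12 mm of travel.

servo_tool --pt "0 0 0 0.005 0 0 45" --pt "0 0 0 0.004 0 0 45" --pt "0 0 0 0.004 0 0 45" --pt "0 0 0 0.004 0 0 45" --pt "0 0 0 0.002 0 0 45"

```text
time_s: 5.95
ee_pos: [0.4804, -0.1202, -0.0029]
orientation: [0.689, 0.16, -0.688, 0.16]
wrist_force: [-22.7, 3.8, 67.1]
finger_gap: 0.0385
```

```bash
cat > m.py <<'E'
import sys
from h import *
from chk import todock
s=snap('wrist',sys.argv[1]); st=get_state(); print(st['time_s'],st['ee_pos'],st['finger_gap'])
for u,v in [(195,225),(205,228),(232,228),(235,250),(305,236),(305,242),(305,246),(207,242),(207,246)]:
    w=world(s,u,v); print(u,v,todock(w).round(1),w[2].round(4))
F=[]
for i in range(4): snapshot('wrist'); F.append(get_state()['wrist_force'])
print(np.mean(F,0))
E
python3 m.py wrist5
```

```text
6.0 [ 0.4804245  -0.12011491 -0.00268651] 0.03818140740063187
195 225 [-6.3 56. ] 0.0307
205 228 [-7.8 51. ] 0.0309
232 228 [-7.5 37.3] 0.0315
235 250 [-19.5  36. ] 0.0322
305 236 [-4.2  3.1] 0.0473
305 242 [-6.9  3. ] 0.0479
305 246 [-9.   2.9] 0.0477
207 242 [-11.8  49.1] 0.0385
207 246 [-11.2  48.2] 0.0439
[-16.4944689    2.52461798  52.19245494]
```

View pics/wrist5.png

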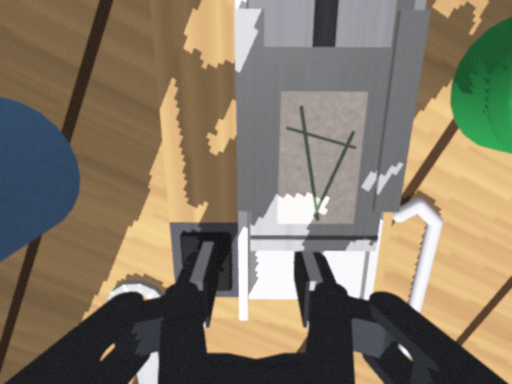

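The holder popped and is trapped: its front edge at (310,240) is against the runway finger, and the button is fully down. At 52 N the push is harder than needed, so I'll back off a little.

servo_tool --pt "0 0 0 -0.0013 0 0 45" --pt "0 0 0 -0.0012 0 0 45" --pt "0 0 0 0 0 0 45" --pt "0 0 0 0 0 0 45" --pt "0 0 0 0 0 0 45"

```text
time_s: 6.82
ee_pos: [0.4802, -0.1201, -0.0021]
orientation: [0.689, 0.16, -0.688, 0.16]
wrist_force: [-6.9, -0.1, 23.7]
finger_gap: 0.0386
```

```bash
python3 m.py wrist6
```

```text
6.875 [ 0.48020113 -0.12008011 -0.00214306] 0.03848568250219442
195 225 [-6.5 56.2] 0.0313
205 228 [-8.1 51.2] 0.0313
232 228 [-7.7 37.5] 0.032
235 250 [-20.9  36.3] 0.0306
305 236 [-4.3  3.2] 0.0481
305 242 [-7.7  2.9] 0.0472
305 246 [-9.9  2.7] 0.0468
207 242 [-12.3  49.3] 0.0386
207 246 [-11.8  48.5] 0.0438
[-6.07103756  0.97061992 23.65418938]
```

Run:
```python
from h import *
a=snap('side','side7'); b=dict(np.load('/tmp/side2.npz'))
A=a['image'][180:340,180:420]; B=b['image'][180:340,180:420]
cv2.imwrite('pics/cmp.png',cv2.resize(np.vstack([B,A])[:,:,::-1],None,fx=1.8,fy=1.8,interpolation=cv2.INTER_CUBIC))
```

```text
(no output)
```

View pics/cmp.png

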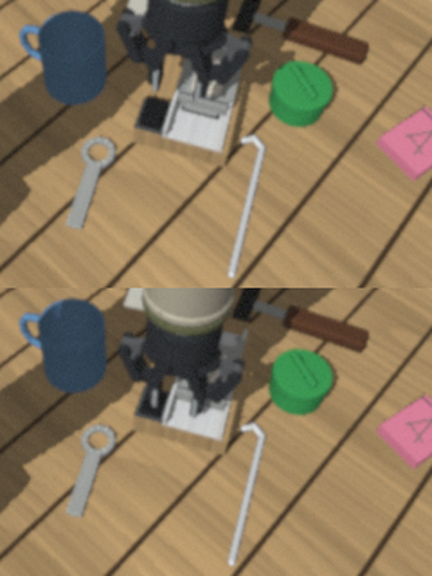

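The before/after comparison shows the mug, opener, peg, wax box and scraper unmoved. One finger is on the pressed button and the other is in the runway in front of the holder, so I'm handing in.

```bash
python3 -c "
from h import *
finish_job(); print(get_state()['time_s'])"
```

```text
the job is handed in; nothing more can be done
the job is handed in; nothing more can be done
```

I handed the job in with the holder popped and trapped: one finger holds the ejector button down and the other stands in the runway. The fingers straddle the rail, and nothing was gripped or lifted.

**Last checks**
- **Holder:** its front is at about dock x = -10 to -12 mm, past the catch bar and against the finger. That is well short of the 45 mm limit.
- **Button:** the push was about 24 N, well above the 7 N or so the spring and catch can give, so it is taken to be at its stop. I judged this from the force and the picture; I had no direct reading of the button's travel.
- **Other things:** the mug, opener, peg, wax box and scraper look unmoved in the side view. The compass was not in that view; the arm did not go near it.
- **Time:** about 7 s on the robot's clock at the last reading, against the 29 s limit.

**What disagreed**
- **Fingertip height:** the reported TCP height put the fingertips about 35 mm lower than the cameras showed. I used the cameras for the final descent.
- **Press force:** the first press reached 67 N at the wrist, harder than intended. It came through the fingertip on the bottomed button, and I backed off 2.5 mm to get down to 24 N. That is under the 120 N wrist limit. The 40 N limit is stated for the arm and gripper body, but I can't rule out that it also counts the fingers.

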